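# Set up the draining rest for a slide tray

## Task

Set up the sloped draining rest: slide the taller of the two metal sleeves down over the stand's upright post until it stands on the base plate, then lay the steel slide tray on the slope, in line with the stand and centred across it, with one end down against the lip of the grey seat and the other end resting on top of the sleeve. Set both parts down gently rather than dropping them, let go, and do not shift the other things on the bench.

Things in the scene. Friction and masses are not known exactly. Their poses are not given: they have to be found in the camera images.
- stand: fixed draining stand: white base plate 232 x 100 x 10 mm with a low grey sloped seat at one end and an upright steel post at the other. Origin: on the table under the plate, which spans x -125 to +107 mm; x points level from seat to post (uphill), z up. The slope rises 31.3 degrees towards +x; the tray in place has its origin at (-14.5, 0, 87) mm in this frame
- stand_post (a point): top centre of the upright steel post: 24 mm diameter with a coned tip (14 mm at the very top, full size 8 mm lower), 45 mm tall above the base plate, so its top is 55 mm above the table; at (80, 0, 55) mm in the stand's frame
- stand_seat (a point): inner corner of the grey seat, where its sloped face meets the lip, mid-width; at (-100, 0, 35) mm in the stand's frame. The face is 26 mm long up the slope and 84 mm wide; the lip, 8 mm thick, stands 14 mm above the face, square to it. Axes as the stand's (level)
- sleeve: the taller aluminium sleeve, a plain round tube standing upright and loose: 48 mm outside diameter, 28 mm bore through, 120 mm tall, about 0.4 kg. Origin: centre of its underside; z along its axis. On the post, its top is 130 mm above the table
- short_sleeve: a similar aluminium sleeve of 60 mm height (48 mm outside, 28 mm bore), not for this job, loose; origin: centre of its underside
- tray: stainless slide tray, loose, lying flat: 200 x 80 mm, rim 12 mm high, glass slides fixed in it; about 0.25 kg, the same end for end. In its middle stands a handle plate 50 mm long along x, 10 mm thick along y, its top 50 mm above the underside. Origin: centre of the underside; x along its length, y across, z up
- tray_handle (a point): point in the middle of the tray's handle plate, 35 mm above the tray's underside (15 mm below the top of the handle); axes as the tray's
- beaker: bystander: glass beaker, 70 mm diameter, 90 mm tall; origin: centre of its underside
- mortar: bystander: white mortar bowl, 96 mm diameter, 50 mm tall; origin: centre of its underside
- dish: bystander: clear flat culture dish, 90 mm diameter, 16 mm tall; origin: centre of its underside
- amber_bottle: bystander: amber reagent bottle, 64 mm diameter, 130 mm tall; origin: centre of its underside
Mind the look-alikes: they are no part of the job. Leave any red look-alike of the sleeve alone. Leave any purple look-alike of the tray alone.

How it is judged:
On the way, in this order (a step that is already met when the one before it is completed fails the run):
1. the tall sleeve stands on the base plate, over the post (horizontal distance between sleeve and stand_post below 0.005 m and z of sleeve in the frame of stand below 0.015 m and angle between sleeve's own z axis and vertical below 0.09 rad), for 0.2 s.
2. the tray lies on the seat and on the sleeve (x of tray in the frame of stand between -0.0265 and -0.0025 m and y of tray in the frame of stand between -0.015 and 0.015 m and z of tray in the frame of stand between 0.075 and 0.099 m and angle between tray's own z axis and vertical between 0.48 and 0.61 rad and angle between the y axis of tray and the y axis of stand, either way round below 0.12 rad and contact force between tray and sleeve above 0.1 N and contact force between tray and stand above 0.1 N), for 0.2 s.
At the end, for the whole second after the job is handed in: The tall sleeve stands upright on the base plate (foot within 5 mm of it), axis within 5 mm of the post's. The tray rests on both seat and sleeve, sloped 27.5 to 35 degrees, in line with the stand within 7 degrees, centred across within 15 mm, low end within about 12 mm of the lip, at rest (all of step 1 and all of step 2 and linear speed of each of tray, sleeve below 0.02 m/s); the robot touches nothing.
It fails at once if the tray is dropped (falls out of the fingers at more than 0.35 m/s) (contact force between the fingers and tray below 0.05 N and linear speed of tray above 0.35 m/s).
It fails at once if the sleeve is dropped (falls out of the fingers at more than 0.35 m/s) (contact force between the fingers and sleeve below 0.05 N and linear speed of sleeve above 0.35 m/s).
It fails at once if a bystander is shifted by more than 30 mm or tipped (distance of any of short_sleeve, beaker, mortar, dish, amber_bottle from where it was at the start of the episode above 0.03 m or angle between any of short_sleeve, beaker, mortar, dish, amber_bottle's own z axis and vertical above 0.35 rad).
It also fails if it takes over 67 s, if anything falls off the work surface, if the arm or the gripper's body presses on something with over 40 N, if the wrist force passes 120 N, or if a joint passes its speed limit or range.

## Robot

A 6-joint arm with a two-finger parallel gripper is mounted at the origin on the work surface. World frame = base frame: x ahead of the robot, y to its left, z up, the work surface at z = 0. Lengths are in m, angles in rad, forces in N, time in s.
With the tool pointing down it reaches from about 0.375 to 0.975 m from the base axis. Payload 3.8 kg.
Tool frame: the origin (TCP) lies at the centre of the arm's flange, where the gripper is bolted on; the fingertips stand 173 mm ahead of it and the grasp point (between the pads) lies 155 mm ahead of it (bot.tip_reach is the distance from the TCP to the fingertips, in m); z points along the fingers, y is the line along which they close (so a half turn about z gives the same grasp; the last joint's range is limited). The gripper opens to 85 mm and grips with 20 to 120 N. Pads are 22 mm wide; open, the fingers measure 114 mm over their backs; the gripper's body (76 mm by 85 mm) begins 54 mm behind the grasp point. The pads swing forward as they close: fully open they stand 13 mm farther back than shut.
Start: joints at [-1.166, 0.264, 1.604, -0, 1.274, -0.037], TCP at [0.289, -0.61, 0.405] pointing down, gripper open.
Joint ranges: [-2.63, 2.63], [-0.94, 2.18], [0.31, 2.57], [-1.31, 4.45], [0, 2.66], [-2.55, 2.55]. Speed limits (rad/s): [2.57, 2.57, 3.14, 3.14, 3.14, 3.14].

## Interface

Orientations are given as a rotation vector (axis times angle).
In Python, from workcell import bot gives the robot as it stands.
- The arm moves only by the tool drive_tool, never from a script. Its arguments are lists of equal length, an entry for each row: "claw": the finger opening in mm, from 0 to 85.4; "slide": the shift along the world's x, y, z each as a share of 0.5 m, from -1 to 1, a list of three; "yaw": the turn about the world's z as a share of 180 degrees, from -1 to 1. A call has 1 to 8 rows; each row is the pose to reach, as a shift and turn from the pose commanded when the call began, turning the shorter way round; what a row does not reach only later rows make up. A row lasts 1/12 s, in which the tool goes at most 41.7 mm and 7.16 degrees, less where a joint would pass 70% of its speed; a pose out of reach is approached as far as the arm can. A call with a number of a shift or a turn outside -1 to 1 is refused whole. A call with a gripper value outside its range is refused whole. The fingers move at their own pace and stop on an object; "newtons" is the grip in N (left out, the last holds). Time passes only in rows, so rows that repeat a pose let the fingers close. It gives the time, the measured TCP pose, the force, the opening and the grip force at its end, in the units of the state.
- bot.read_state(): the state, without advancing time (a new reading comes with each control period).
- bot.read_camera(name): name is "scene" or "top" or "wrist"; returns a dict with "color" (400x640x3 uint8, red, green, blue), "depth" (400x640 float32, m along the optical axis (not along the pixel's ray), 0 where there is no reading), "mtx" (3x3 intrinsics, pixels), "k1" (the pictures are not rectified: a ray, as slopes to the right and down, at radius r is drawn at 1 + k1 r^2 times it, then the intrinsics apply), "eye" and "rotation" of the camera in the world. Camera axes: x right, y up, looking along -z (the intrinsics and any distortion apply to the point x, -y, -z); pixel columns grow to the right and rows downward; lengths in m; the calibration is good to about 2 mm. A picture is of the moment at which its call begins.
- bot.finish_job(): hands the job in; it is judged then, once.
The state is a dict: "time": time; "q": joint angles; "joint_vel": joint speeds; "joint_torque": joint torques, N m; "tool_pos": TCP position; "tcp_rot": TCP orientation; "wrist_force": force on the tool from outside, world axes, zero at the start; "torque": the same for the moment, N m; "width": opening from 0.0 (shut) to 1.0 (fully open); "grip_force": force on a finger pad.
Only numpy, scipy, OpenCV 4.12 (cv2) and the standard library are available. Lean on these libraries where they do the work, as an engineer would, in place of code of your own. Each camera call takes 0.05 s, during which the arm holds its last target. There are 200 camera calls.

## Working session

There is one attempt and no reset: what is moved stays moved. The work goes in short steps, Python scripts to look and compute and a tool call to move; the robot and the scene stay as the last step left them, time stands still between calls to the robot, and variables do not carry over. Pictures are saved under pics/ and viewed, at most 10 in all, crops included, and the job is handed in when it is done.

Besides the shell and the picture viewer there is one more tool, called by a JSON object that holds its "fn" and its "kwargs". drive_tool: Moves the arm, as the interface text tells. Shift numbers are shares of 0.5 m and turn numbers shares of 180 degrees, none past 1 either way. Its arguments: {"type":"object","properties":{"claw":{"type":"array","items":{"type":"number"}},"slide":{"type":"array","items":{"type":"array","items":{"type":"number"}}},"yaw":{"type":"array","items":{"type":"number"}},"newtons":{"type":"number"}},"required":["claw","slide","yaw"]}

```bash
mkdir -p pics; cat > h.py <<'E'
import numpy as np, cv2
from workcell import bot
def cloud(c):
    K=np.array(c["mtx"]);h,w=c["depth"].shape
    u,v=np.meshgrid(np.arange(w),np.arange(h))
    p=cv2.undistortPoints(np.stack([u,v],-1).reshape(-1,1,2).astype(np.float64),K,np.array([c["k1"],0,0,0.])).reshape(h,w,2)
    d=c["depth"]
    P=np.stack([p[...,0]*d,-p[...,1]*d,-d],-1)
    return P@np.array(c["rotation"]).T+np.array(c["eye"])
def snap(n):
    c=bot.read_camera(n); c["P"]=cloud(c); return c
def save(c,f,box=None,s=1):
    im=c["color"][...,::-1]
    if box: im=im[box[1]:box[3],box[0]:box[2]]
    cv2.imwrite("pics/"+f,cv2.resize(im,None,fx=s,fy=s,interpolation=cv2.INTER_CUBIC))
E
python3 - <<'E'
from h import *
a=snap("top");b=snap("scene")
save(a,"top0.png",None,1.25);save(b,"scene0.png",None,1.25)
np.savez("top.npz",**a);np.savez("scene.npz",**b)
print(a["eye"],a["rotation"],b["eye"],a["mtx"],a["k1"],(a["depth"]>0).mean())
s=bot.read_state();print(s)
E
```

```text
Traceback (most recent call last):
  File "h.py", line 11, in snap
    c=bot.read_camera(n); c["P"]=cloud(c); return c
                                 ~~~~~^^^
  File "h.py", line 9, in cloud
    return P@np.array(c["rotation"]).T+np.array(c["eye"])
           ~~~~~~~~~~~~~~~~~~~~~~~~~~~^~~~~~~~~~~~~~~~~~~
ValueError: operands could not be broadcast together with shapes (400,640) (3,)
```

Rotation is a rotation vector.

```bash
sed -i 's/np.array(c\["rotation"\]).T/cv2.Rodrigues(np.array(c["rotation"],float))[0].T/' h.py
python3 - <<'E'
from h import *
a=snap("top");b=snap("scene")
save(a,"top0.png",None,1.25);save(b,"scene0.png",None,1.25)
np.savez("top.npz",**a);np.savez("scene.npz",**b)
print(a["eye"],a["rotation"],b["eye"],a["mtx"],a["k1"],(a["depth"]>0).mean())
s=bot.read_state();print(s)
E
```

```text
[0.43410982 0.01182938 1.02977484] [ 0.03714319 -0.05605276 -1.54482129] [ 1.05533845 -0.53366791  1.14723851] [[391.25646942   0.         313.84367537]
 [  0.         391.25646942 201.51731431]
 [  0.           0.           1.        ]] -0.017792298722360607 0.99584765625
{'time': 0.15, 'q': array([-1.16592011e+00,  2.64612043e-01,  1.60508893e+00, -3.37589650e-05,
        1.27370387e+00, -3.68885464e-02]), 'joint_vel': array([ 0.0001666 , -0.00109445, -0.0045964 , -0.00014816,  0.00030107,
        0.00034264]), 'joint_torque': array([ 4.34493058e-04, -5.15905881e+01, -3.67959917e+01, -7.34353011e-05,
        8.04706098e-03,  2.62981479e-05]), 'tool_pos': array([ 0.28848087, -0.60995204,  0.40361076]), 'tcp_rot': array([-3.06353010e+00, -6.87919723e-01,  5.70315578e-04]), 'wrist_force': array([ 0.13979351, -0.71084572, -0.45814773]), 'torque': array([-0.02645413, -0.02192384,  0.05210306]), 'grip_force': 0.0, 'width': 0.9976483709390487}
```

View pics/top0.png

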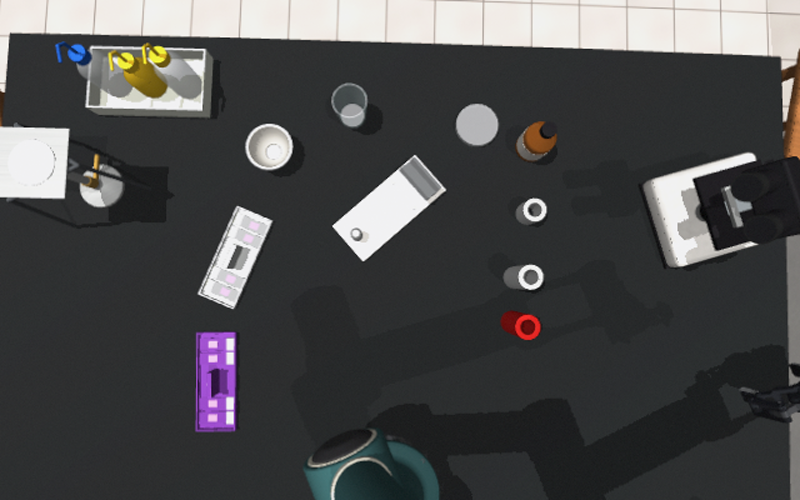

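View pics/scene0.png

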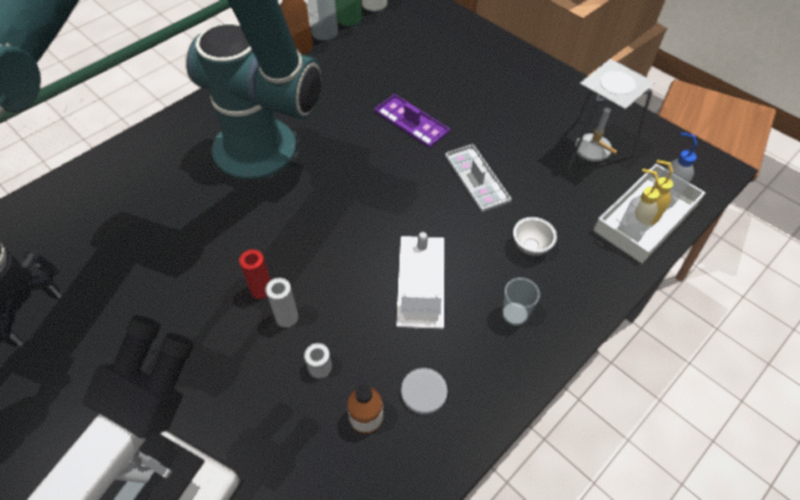

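The top view (in 800-px pixels) shows three sleeves. The grey tube at (530,277) is the tall one, the grey tube at (535,210) looks short, and the red one at (527,327) is a look-alike. There are two trays: steel at (235,257), and purple at (216,382), another look-alike. The stand's post is at (357,235) and its seat at (423,178). Next I'll measure heights and positions, and confirm with one crop.

```bash
python3 - <<'E'
from h import *
for nm in("top","scene"):
    a=dict(np.load(nm+".npz"));P=a["P"];Z=P[...,2];C=a["color"].astype(int)
    print("==",nm)
    sat=C.max(-1)-C.min(-1)
    tab=(Z<.004)&(C.max(-1)<60)&(abs(P[...,0]-.5)<.3)&(abs(P[...,1])<.35); print("table z",np.median(Z[tab]))
    m=((Z>.006)&(Z<.3)&(P[...,0]>.25)&(P[...,0]<.9)&(abs(P[...,1])<.45)).astype(np.uint8)
    n,L,st,ce=cv2.connectedComponentsWithStats(m)
    for i in range(1,n):
        if st[i,4]<60: continue
        k=L==i;Q=P[k];zt=np.percentile(Q[:,2],98)
        t=Q[Q[:,2]>zt-.008]
        r=cv2.minAreaRect((Q[:,:2]*1000).astype(np.float32)); c=cv2.minEnclosingCircle((t[:,:2]*1000).astype(np.float32))
        print(i,ce[i].round(),st[i,4],"ztop %.4f"%zt,"rgb",np.median(C[k],0),"rect",np.round(r[0],1),np.round(r[1],1),round(r[2],1),"topcirc",np.round(c[0],1),round(c[1],1),"mean",(t[:,:2].mean(0)*1000).round(1))
a=dict(np.load("top.npz"));im=a["color"]
l=im[240-100:240+40,380:460];r=im[140:280,150:230]
v=np.hstack([cv2.resize(x[...,::-1],None,fx=4,fy=4) for x in(l,r)])
cv2.imwrite("pics/crop1.png",v)
E
```

```text
== top
table z -2.808005090260135e-05
1 [147.  62.] 1451 ztop 0.2015 rgb [129. 130. 123.] rect [835.8 423.5] [126.8  54. ] 0.6 topcirc [821.9 441.4] 19.8 mean [819.4 442.3]
22 [279.  83.] 658 ztop 0.0920 rgb [78. 84. 85.] rect [786.6  95.3] [69.9 66.2] 2.0 topcirc [787.3  93.9] 35.6 mean [788.6  96.8]
27 [381.  99.] 909 ztop 0.0196 rgb [182. 182. 184.] rect [ 770.6 -170.1] [87.4 88.9] 90.0 topcirc [ 770.5 -171.8] 45.6 mean [ 770.6 -170.8]
36 [429. 112.] 785 ztop 0.1320 rgb [108.  73.  31.] rect [ 724.7 -284.2] [63.8 57.6] 48.6 topcirc [ 727.5 -287.9] 15.7 mean [ 727.7 -286.8]
37 [215. 117.] 1027 ztop 0.0521 rgb [216. 212. 206.] rect [701.9 256.2] [92.2 91.9] 46.5 topcirc [701.8 257. ] 47.5 mean [704.4 260. ]
41 [311. 166.] 3271 ztop 0.0492 rgb [241. 241. 242.] rect [589.2  11.3] [101.  231.7] 42.6 topcirc [593.8   7.2] 106.7 mean [624.8 -28.1]
49 [424. 169.] 361 ztop 0.0633 rgb [129. 130. 129.] rect [ 584.  -280.8] [45.4 46.1] 0.3 topcirc [ 585.2 -281.4] 23.6 mean [ 584.6 -281. ]
50 [188. 206.] 834 ztop 0.0148 rgb [209. 209. 211.] rect [476.4 326.6] [ 82.2 200.9] 68.3 topcirc [476.5 
[... 1299 characters left out ...]

544 [215. 230.] 1343 ztop 0.1239 rgb [96. 84. 84.] rect [ 363.8 -237.4] [ 78.8 227.2] 86.9 topcirc [ 403.4 -255.4] 71.1 mean [ 407.1 -255.2]
735 [415. 240.] 853 ztop 0.0927 rgb [91. 97. 99.] rect [785.6  94. ] [66.2 73.4] 41.5 topcirc [785.2  93.3] 37.5 mean [785.1  94.6]
908 [254. 288.] 440 ztop 0.0634 rgb [117.  117.  117.5] rect [ 586.2 -282.2] [46.8 49.7] 58.3 topcirc [ 586.8 -282.1] 24.8 mean [ 586.9 -282.9]
951 [339. 313.] 1046 ztop 0.0208 rgb [177. 177. 181.] rect [ 772.1 -172.4] [88.  88.7] 21.2 topcirc [ 771.9 -172.1] 45.3 mean [ 772.1 -172.8]
968 [292. 327.] 869 ztop 0.1326 rgb [107.  73.  48.] rect [ 732.1 -290. ] [63.6 58. ] 56.6 topcirc [ 729.1 -287.3] 14.9 mean [ 729.5 -288.2]
```

View pics/crop1.png

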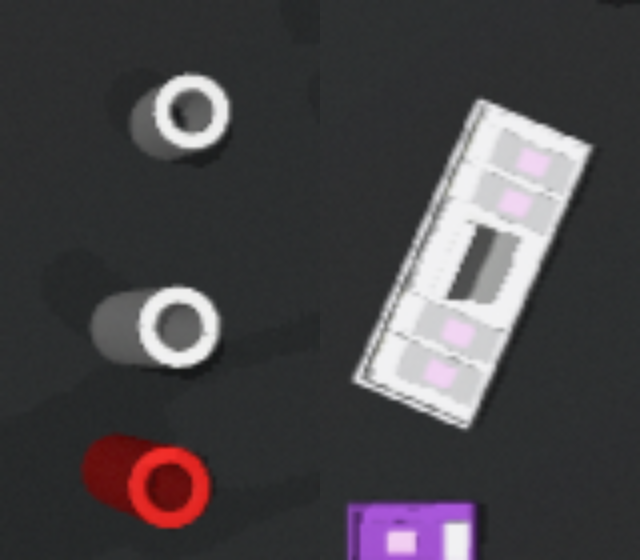

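The crop confirms it. The tall sleeve is the grey tube whose ring is at crop (180,327), with its top at 122 mm. The upper grey one is 63 mm tall, so it's the short sleeve, and the red one is a look-alike. The steel tray is at right, with its handle at (485,262). I'll move above the tall sleeve.

{"fn": "drive_tool", "kwargs": {"claw": [85,85,85,85,85,85,85,85], "slide": [[0.32,0.707,0],[0.32,0.707,0],[0.32,0.707,0],[0.32,0.707,0],[0.32,0.707,0],[0.32,0.707,0],[0.32,0.707,0],[0.32,0.707,0]], "yaw": [0,0,0,0,0,0,0,0], "newtons": 50}}

```text
time: 0.82
tool_pos: [0.4262, -0.3045, 0.4045]
tcp_rot: [-3.065, -0.688, -0.0]
wrist_force: [0.9, -0.2, -0.3]
width: 0.994
grip_force: 0.0
```

```bash
python3 - <<'E'
from h import *
for nm in("top","scene"):
    a=dict(np.load(nm+".npz"));P=a["P"];Z=P[...,2]
    u=np.array([-.677,.736]);v=np.array([-u[1],u[0]])
    d=P[...,:2]-[.5289,.0768]
    k=(np.hypot(d[...,0],d[...,1])<.02)&(Z>.035)&(Z<.07)
    Q=P[k]; t=Q[Q[:,2]>.051]
    print(nm,"post",len(Q),Q[:,2].max(),t[:,:2].mean(0)*1000,len(t),cv2.minEnclosingCircle((Q[:,:2]*1000).astype(np.float32)))
    # plate
    k=(Z>.006)&(Z<.014)&(np.hypot(P[...,0]-.589,P[...,1]-.011)<.135)&(a["color"].min(-1)>150)
    print("plate",k.sum(),cv2.minAreaRect((P[k][:,:2]*1000).astype(np.float32)))
    k=(np.hypot(P[...,0]-.477,P[...,1]-.327)<.115)&(Z>.006)&(Z<.02)
    r=cv2.minAreaRect((P[k][:,:2]*1000).astype(np.float32));print("tray",r)
    q=P[(np.hypot(P[...,0]-.477,P[...,1]-.327)<.04)&(Z>.044)][:,:2]
    w,V=np.linalg.eigh(np.cov(q.T));print("handle top",cv2.minAreaRect((q*1000).astype(np.float32)),np.degrees(np.arctan2(*V[::-1,1])))
E
```

```text
top post 73 0.05914345931952458 [528.24190734  76.75382382] 45 ((528.8949584960938, 76.54589080810547), 11.876930236816406)
plate 2561 ((588.8858642578125, 10.694580078125), (99.77912139892578, 231.27915954589844), 42.4886474609375)
tray ((478.1589660644531, 331.04412841796875), (145.25445556640625, 201.2039794921875), 67.2372055053711)
handle top ((476.9047546386719, 326.1568298339844), (11.359394073486328, 49.446659088134766), 68.67323303222656) 158.21900190984047
scene post 69 0.06193698812510795 [529.28433474  75.6403511 ] 31 ((530.3724975585938, 74.05149841308594), 12.573720932006836)
plate 1770 ((587.5546875, 10.523490905761719), (97.87735748291016, 235.60855102539062), 42.62055587768555)
tray ((478.9891357421875, 328.1195983886719), (216.22096252441406, 212.593505859375), 16.283273696899414)
handle top ((476.21185302734375, 328.0276794433594), (13.620296478271484, 53.08017349243164), 64.25751495361328) 157.2939858064232
```

{"fn": "drive_tool", "kwargs": {"claw": [85,85,85], "slide": [[0,0,0],[0,0,0],[0,0,0]], "yaw": [0,0,0]}}

```text
time: 1.07
tool_pos: [0.4261, -0.3064, 0.4046]
tcp_rot: [3.064, 0.69, -0.001]
wrist_force: [0.5, -0.7, -1.1]
width: 0.994
grip_force: 0.0
```

{"fn": "drive_tool", "kwargs": {"claw": [85,85,85,85,85,85,85,85], "slide": [[0.046,0.1,0],[0.046,0.1,0],[0.046,0.1,0],[0.046,0.1,-0.08],[0.046,0.1,-0.16],[0.046,0.1,-0.18],[0.046,0.1,-0.18],[0.046,0.1,-0.18]], "yaw": [0,0,0,0,0,0,0,0]}}

```text
time: 1.73
tool_pos: [0.4487, -0.2578, 0.3148]
tcp_rot: [-3.065, -0.686, 0.002]
wrist_force: [0.4, -0.5, 0.2]
width: 0.996
grip_force: 0.0
```

```bash
python3 - <<'E'
from h import *
s=bot.read_state();print(s["tool_pos"],s["tcp_rot"])
w=snap("wrist");P=w["P"];C=w["color"];save(w,"wrist1.png")
k=(P[...,2]>.112)&(P[...,2]<.13)&(np.hypot(P[...,0]-.449,P[...,1]+.257)<.035)
print(k.sum(),w["eye"])
if k.sum(): print(cv2.minEnclosingCircle((P[k][:,:2]*1000).astype(np.float32)),P[k].mean(0))
E
```

```text
[ 0.44870112 -0.25775251  0.31475225] [-3.06517704e+00 -6.85720992e-01  1.83382617e-03]
2988 [ 0.52313774 -0.22266794  0.28404955]
((450.48431396484375, -255.87245178222656), 24.067296981811523) [ 0.45213059 -0.25518083  0.11935454]
```

View pics/wrist1.png

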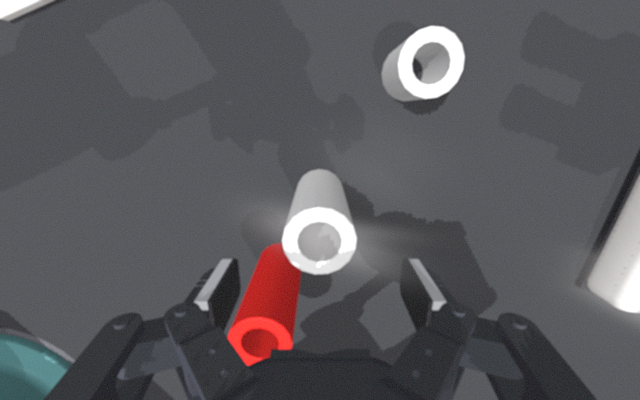

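The wrist view shows the tall sleeve centred at (319,240) between the fingers, with the red one clear at (265,340). I'll go down and grip.

{"fn": "drive_tool", "kwargs": {"claw": [85,85,85,85,85,30,30,30], "slide": [[0.002,0.003,-0.06],[0.002,0.003,-0.1],[0.002,0.003,-0.13],[0.002,0.003,-0.13],[0.002,0.003,-0.13],[0.002,0.003,-0.13],[0.002,0.003,-0.13],[0.002,0.003,-0.13]], "yaw": [0,0,0,0,0,0,0,0], "newtons": 50}}

```text
time: 2.45
tool_pos: [0.4509, -0.2556, 0.2516]
tcp_rot: [3.063, 0.688, 0.004]
wrist_force: [-0.7, 0.0, 0.3]
width: 0.597
grip_force: 0.0
```

{"fn": "drive_tool", "kwargs": {"claw": [30,30,30,30], "slide": [[0,0,0],[0,0,0],[0,0,0],[0,0,0]], "yaw": [0,0,0,0]}}

```text
time: 2.78
tool_pos: [0.4509, -0.2554, 0.2518]
tcp_rot: [3.063, 0.688, 0.003]
wrist_force: [-1.0, 0.5, 5.4]
width: 0.549
grip_force: 51.2
```

{"fn": "drive_tool", "kwargs": {"claw": [30,30,30,30,30,30,30,30], "slide": [[0,0,0.06],[0,0,0.12],[0,0,0.18],[0.02,0.08,0.18],[0.035,0.15,0.18],[0.05,0.22,0.18],[0.068,0.29,0.18],[0.085,0.36,0.18]], "yaw": [0,0,0,0,0,0,0,0]}}

```text
time: 3.45
tool_pos: [0.4921, -0.0734, 0.3397]
tcp_rot: [-3.065, -0.687, 0.0]
wrist_force: [1.0, 0.1, -3.6]
width: 0.546
grip_force: 53.6
```

{"fn": "drive_tool", "kwargs": {"claw": [30,30,30,30,30,30,30,30], "slide": [[0.016,0.07,0],[0.032,0.14,0],[0.049,0.21,0],[0.06,0.26,0],[0.071,0.3,0],[0.071,0.304,0],[0.071,0.304,0],[0.071,0.304,0]], "yaw": [0,0,0,0,0,0,0,0]}}

```text
time: 4.12
tool_pos: [0.5276, 0.0768, 0.3393]
tcp_rot: [3.065, 0.69, -0.002]
wrist_force: [-0.7, -0.4, -4.1]
width: 0.552
grip_force: 53.8
```

```bash
python3 - <<'E'
from h import *
s=bot.read_state();print(s["tool_pos"],s["tcp_rot"],s["width"],s["grip_force"])
for n in("wrist","top","scene"):
    w=snap(n);P=w["P"];C=w["color"].astype(int)
    if n!="top": save(w,n+"2.png") 
    Z=P[...,2];k=(Z>.195)&(Z<.214)&(np.hypot(P[...,0]-.529,P[...,1]-.077)<.032)&(C.max(-1)-C.min(-1)<25)&(C.min(-1)>110)
    print(n,k.sum(), (cv2.minEnclosingCircle((P[k][:,:2]*1000).astype(np.float32)),P[k].mean(0)) if k.sum() else "")
E
cd pics; python3 -c "
import cv2,numpy as np
a=cv2.imread('wrist2.png');b=cv2.imread('scene2.png')[110:310,200:520]
cv2.imwrite('c2.png',np.vstack([cv2.resize(a,(480,300)),cv2.resize(b,(480,300))]))"
```

```text
[0.52759066 0.07683956 0.33925575] [ 3.06456946e+00  6.89504265e-01 -2.18459157e-03] 0.5517972450185072 53.75511635094881
wrist 5193 (((531.9164428710938, 78.90534973144531), 28.991743087768555), array([0.52992657, 0.07883805, 0.20709395]))
top 0 
scene 44 (((539.5255126953125, 81.64933013916016), 15.349283218383789), array([0.54182724, 0.08178216, 0.20795717]))
```

View pics/c2.png

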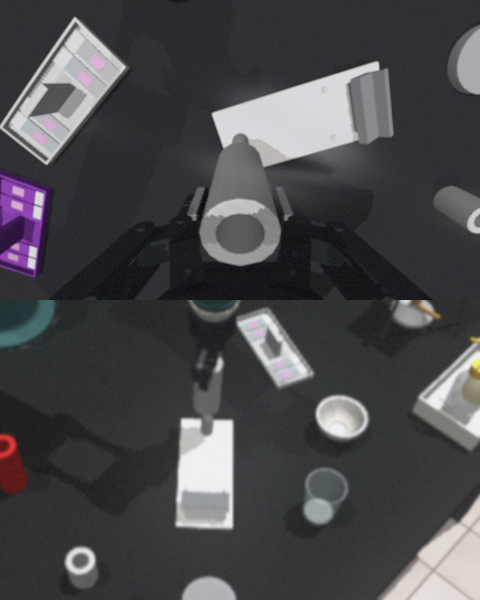

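The wrist view shows the held sleeve's ring at (240,232) and the post tip just beyond it at (240,140). I'll fit the bore centre by casting rays.

```bash
cat >> h.py <<'E'
def onplane(c,uv,z):
    K=np.array(c["mtx"]);p=cv2.undistortPoints(np.array(uv,float).reshape(-1,1,2),K,np.array([c["k1"],0,0,0.])).reshape(-1,2)
    d=np.c_[p[:,0],-p[:,1],-np.ones(len(p))]@cv2.Rodrigues(np.array(c["rotation"],float))[0].T
    e=np.array(c["eye"]);return (e+d*((z-e[2])/d[:,2])[:,None])[:,:2]
def fitc(q):
    A=np.c_[2*q,np.ones(len(q))];s=np.linalg.lstsq(A,(q**2).sum(1),rcond=None)[0]
    return s[:2]*1000,np.sqrt(s[2]+s[0]**2+s[1]**2)*1000
E
python3 - <<'E'
from h import *
w=snap("wrist");s=bot.read_state();zt=s["tool_pos"][2]-.2517+.120
g=cv2.cvtColor(w["color"],cv2.COLOR_RGB2GRAY);print("zt",zt, g[310,320],g[280,320],g[185,318],g[230,320])
m=((w["P"][...,2]>zt-.012)&(w["P"][...,2]<zt+.012)).astype(np.uint8)
m[:240]=0
hole=cv2.morphologyEx(((g<150)).astype(np.uint8),cv2.MORPH_OPEN,np.ones((3,3)))
n,L,st,ce=cv2.connectedComponentsWithStats(hole)
i=L[312,320];print(i,st[i],ce[i])
cs,_=cv2.findContours((L==i).astype(np.uint8),cv2.RETR_EXTERNAL,cv2.CHAIN_APPROX_NONE)
c=max(cs,key=len).reshape(-1,2);print("bore",fitc(onplane(w,c,zt)),s["tool_pos"])
save(w,"c3.png",(250,150,390,370),2.6)
E
```

```text
zt 0.20787351590698583 92 190 120 110
1 [     0      0    640    400 219588] [329.15931654 206.77211414]
bore (array([536.78821016,  78.30332345]), np.float64(124.01116780880854)) [0.5278189  0.07597951 0.33957352]
```

View pics/c3.png

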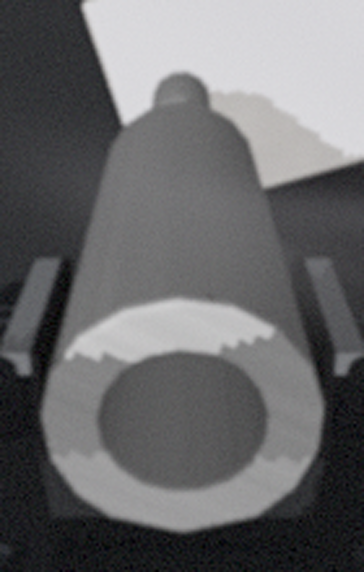

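```bash
python3 - <<'E'
from h import *
w=bot.read_camera("wrist");s=bot.read_state();t=s["tool_pos"];zt=t[2]-.2517+.120
f=lambda l:np.array(l)/2.6+[250,150]
b=onplane(w,f([(98,422),(268,418),(183,350),(183,490)]),zt)*1000
print("bore",(b[0]+b[1])/2,(b[2]+b[3])/2,np.linalg.norm(b[0]-b[1]),np.linalg.norm(b[2]-b[3]))
o=onplane(w,f([(40,418),(325,412),(181,298),(181,532)]),zt)*1000
print("outer",(o[0]+o[1])/2,(o[2]+o[3])/2,np.linalg.norm(o[0]-o[1]),np.linalg.norm(o[2]-o[3]))
x=cv2.Rodrigues(s["tcp_rot"])[0][:2,0]; print("tool x",x,"tcp",t)
far=np.sign(((w["eye"][:2]-t[:2])@x))
for z,r in((.055,7),(.047,12)): 
    p=onplane(w,f([(182,72)]),z)*1000; print("post far edge",p, "centre if",p-far*x*r,p+far*x*r)
p=onplane(w,f([(181,100)]),zt-.12)*1000;print("foot",p,p-far*x*24,p+far*x*24)
p=onplane(w,f([(155,98),(209,98)]),.047)*1000;print("post sides",p)
E
```

```text
bore [527.89350153  75.63410397] [527.41449911  75.39500951] 28.258339605070027 28.283217900696958
outer [528.73550904  76.14159065] [527.29685013  75.7074462 ] 47.26947029448579 47.1551438242951
tool x [0.90460621 0.42624823] tcp [0.52787448 0.07603842 0.33963931]
post far edge [[549.42150053  85.54264807]] centre if [[543.08925709  82.55891045]] [[555.75374397  88.52638568]]
post far edge [[547.75624519  84.73893507]] centre if [[536.90097071  79.6239563 ]] [[558.61151966  89.85391384]]
foot [[548.10150223  85.34883082]] [[526.39095328  75.11887329]] [[569.81205117  95.57878835]]
post sides [[534.68870153  89.56855604]
 [543.13328516  71.58615514]]
```

Those rays put the post axis at about (529, 76.3) mm and the sleeve at about (527.2, 75.4) mm. I'll correct by (+1.8, +1) mm and lower gently.

{"fn": "drive_tool", "kwargs": {"claw": [30,30,30,30,30,30,30,30], "slide": [[0.0036,0.002,0],[0.0036,0.002,-0.03],[0.0036,0.002,-0.055],[0.0036,0.002,-0.065],[0.0036,0.002,-0.075],[0.0036,0.002,-0.085],[0.0036,0.002,-0.095],[0.0036,0.002,-0.1]], "yaw": [0,0,0,0,0,0,0,0]}}

```text
time: 5.03
tool_pos: [0.5298, 0.078, 0.289]
tcp_rot: [-3.065, -0.688, 0.001]
wrist_force: [0.1, 0.3, -4.3]
width: 0.55
grip_force: 53.7
```

{"fn": "drive_tool", "kwargs": {"claw": [30,30,30,30,30,30,30], "slide": [[0,0,-0.01],[0,0,-0.02],[0,0,-0.03],[0,0,-0.04],[0,0,-0.046],[0,0,-0.05],[0,0,-0.05]], "yaw": [0,0,0,0,0,0,0]}}

```text
time: 5.62
tool_pos: [0.5296, 0.078, 0.264]
tcp_rot: [-3.065, -0.688, 0.002]
wrist_force: [-0.0, -0.8, -4.0]
width: 0.548
grip_force: 53.7
```

{"fn": "drive_tool", "kwargs": {"claw": [30,30,30,30], "slide": [[0,0,-0.003],[0,0,-0.005],[0,0,-0.007],[0,0,-0.007]], "yaw": [0,0,0,0]}}

```text
time: 5.95
tool_pos: [0.5301, 0.078, 0.2619]
tcp_rot: [3.065, 0.688, 0.001]
wrist_force: [0.1, 0.7, 0.5]
width: 0.547
grip_force: 53.9
```

The wrist force went from −4 to about 0 N, so the sleeve is seated. I'll release and rise.

{"fn": "drive_tool", "kwargs": {"claw": [60,75,80,80,80,80,80,80], "slide": [[0,0,0],[0,0,0],[0,0,0],[0,0,0],[0,0,0.04],[0,0,0.1],[0,0,0.17],[0,0,0.24]], "yaw": [0,0,0,0,0,0,0,0]}}

```text
time: 6.62
tool_pos: [0.5294, 0.0779, 0.3818]
tcp_rot: [-3.065, -0.688, 0.003]
wrist_force: [0.4, 0.0, -0.4]
width: 0.941
grip_force: 0.0
```

```bash
python3 - <<'E'
from h import *
s=bot.read_state();print(s["tool_pos"],s["tcp_rot"])
w=snap("wrist");P=w["P"];Z=P[...,2]
k=(Z>.118)&(Z<.142)&(np.hypot(P[...,0]-.529,P[...,1]-.077)<.035)
print(k.sum(),Z[k].mean(),fitc(P[k][:,:2]),cv2.minEnclosingCircle((P[k][:,:2]*1000).astype(np.float32)))
E
```

```text
[0.52939693 0.07793185 0.38180316] [-3.06503547e+00 -6.88304546e-01  2.70874416e-03]
1864 0.12889066256400258 (array([530.95584521,  78.61499617]), np.float64(19.210047633263237)) ((529.6801147460938, 77.92842864990234), 23.908203125)
```

The sleeve stands with its top at 129 mm, centred at (529.7, 77.9) mm, so it is on the post. Now the tray.

{"fn": "drive_tool", "kwargs": {"claw": [60,50,50,50,50,50,50,50], "slide": [[-0.015,0.07,0],[-0.03,0.14,0],[-0.045,0.21,0],[-0.06,0.28,0],[-0.075,0.35,0],[-0.09,0.42,0],[-0.1,0.47,0],[-0.105,0.497,0]], "yaw": [0.038,0.076,0.114,0.152,0.19,0.228,0.266,0.3]}}

```text
time: 7.33
tool_pos: [0.4764, 0.3294, 0.3812]
tcp_rot: [-2.41, -2.014, -0.002]
wrist_force: [-0.3, 0.4, 0.8]
width: 0.584
grip_force: 0.0
```

{"fn": "drive_tool", "kwargs": {"claw": [50,50,50,50,50,50,50,50], "slide": [[0,0,0],[0,0,0],[0,0,0],[0,0,0],[0,0,0],[0,0,0],[0,0,0],[0,0,0]], "yaw": [0.038,0.076,0.114,0.152,0.19,0.228,0.266,0.3]}}

```text
time: 8.0
tool_pos: [0.4774, 0.3265, 0.3811]
tcp_rot: [1.236, 2.888, 0.0]
wrist_force: [-0.7, -0.1, 0.9]
width: 0.587
grip_force: 0.0
```

{"fn": "drive_tool", "kwargs": {"claw": [50,50,50,50,50,50,50], "slide": [[0,0,0],[0,0,0],[0,0,0],[0,0,0],[0,0,0],[0,0,0],[0,0,0]], "yaw": [0.038,0.076,0.11,0.1386,0.1386,0.1386,0.1386]}}

```text
time: 8.58
tool_pos: [0.4774, 0.3265, 0.3811]
tcp_rot: [0.596, 3.085, 0.0]
wrist_force: [-0.4, -0.3, 0.3]
width: 0.583
grip_force: 0.0
```

```bash
python3 - <<'E'
from h import *
s=bot.read_state();R=cv2.Rodrigues(s["tcp_rot"])[0];print(s["tool_pos"],s["q"],"toolY",np.degrees(np.arctan2(R[1,1],R[0,1])))
w=snap("wrist");P=w["P"];Z=P[...,2]
q=P[(np.hypot(P[...,0]-.477,P[...,1]-.327)<.04)&(Z>.046)&(Z<.056)][:,:2]
V=np.linalg.eigh(np.cov(q.T))[1];print(len(q),cv2.minAreaRect((q*1000).astype(np.float32)),np.degrees(np.arctan2(*V[::-1,1])))
E
```

```text
[0.47736821 0.3265066  0.38112016] [ 5.56818912e-01  9.85190515e-02  1.84198376e+00  7.21367180e-06
  1.20100933e+00 -6.32323671e-01] toolY 68.13270198010383
424 ((477.47198486328125, 328.89532470703125), (9.920292854309082, 50.083839416503906), 68.45931243896484) 159.19891132536682
```

{"fn": "drive_tool", "kwargs": {"claw": [40,40,40,40,40,40,40,40], "slide": [[0,0.0024,-0.08],[0,0.0024,-0.16],[0,0.0024,-0.23],[0,0.0024,-0.29],[0,0.0024,-0.33],[0,0.0024,-0.36],[0,0.0024,-0.376],[0,0.0024,-0.376]], "yaw": [0,0,0,0,0,0,0,0], "newtons": 25}}

```text
time: 9.3
tool_pos: [0.4764, 0.3271, 0.1909]
tcp_rot: [-0.593, -3.082, 0.004]
wrist_force: [1.3, 0.8, -0.3]
width: 0.47
grip_force: 0.0
```

{"fn": "drive_tool", "kwargs": {"claw": [25,10,0,0,0,0,0,0], "slide": [[0,0,0],[0,0,0],[0,0,0],[0,0,0],[0,0,0],[0,0,0],[0,0,0],[0,0,0]], "yaw": [0,0,0,0,0,0,0,0], "newtons": 25}}

```text
time: 9.97
tool_pos: [0.4783, 0.3283, 0.1949]
tcp_rot: [0.592, 3.083, 0.004]
wrist_force: [0.4, 1.0, 5.4]
width: 0.111
grip_force: 27.3
```

{"fn": "drive_tool", "kwargs": {"claw": [0,0,0,0,0,0,0,0], "slide": [[0,0,0.02],[0,0,0.06],[0,0,0.11],[0,0,0.17],[0,0,0.23],[0,0,0.29],[0,0,0.34],[0,0,0.36]], "yaw": [0,0,0,0,0,0,0,0]}}

```text
time: 10.63
tool_pos: [0.4778, 0.328, 0.3777]
tcp_rot: [0.592, 3.081, 0.006]
wrist_force: [0.3, -0.0, -1.9]
width: 0.114
grip_force: 26.1
```

{"fn": "drive_tool", "kwargs": {"claw": [0,0,0,0,0,0,0,0], "slide": [[0.01,-0.03,0],[0.03,-0.08,0],[0.05,-0.135,0],[0.072,-0.19,0],[0.094,-0.25,0],[0.117,-0.31,0],[0.14,-0.37,0],[0.162,-0.43,0]], "yaw": [-0.01,-0.03,-0.05,-0.07,-0.09,-0.11,-0.13,-0.143]}}

```text
time: 11.3
tool_pos: [0.5579, 0.1111, 0.3716]
tcp_rot: [-1.268, -2.872, 0.003]
wrist_force: [-0.1, 1.1, -3.1]
width: 0.113
grip_force: 26.0
```

{"fn": "drive_tool", "kwargs": {"claw": [0,0,0,0,0,0,0,0], "slide": [[0.023,-0.06,0],[0.046,-0.12,0],[0.065,-0.17,0],[0.08,-0.21,0],[0.088,-0.23,0],[0.09,-0.236,0],[0.09,-0.236,0],[0.09,-0.236,0]], "yaw": [0,0,0,0,0,0,0,0]}}

```text
time: 11.97
tool_pos: [0.6028, -0.0045, 0.3725]
tcp_rot: [-1.264, -2.874, -0.0]
wrist_force: [0.9, -0.0, -2.4]
width: 0.109
grip_force: 26.0
```

```bash
python3 - <<'E'
from h import *
s=bot.read_state();R=cv2.Rodrigues(s["tcp_rot"])[0];print(s["tool_pos"],s["width"],s["grip_force"],"toolY",np.degrees(np.arctan2(R[1,1],R[0,1])))
w=snap("wrist");save(w,"w4.png",None,.8);b=snap("scene")
im=np.vstack([cv2.resize(w["color"],(480,300)),cv2.resize(b["color"][110:310,200:520],(480,300))])[...,::-1]
cv2.imwrite("pics/c4.png",im)
for c,n in((w,"w"),(b,"s"),(snap("top"),"t")):
    P=c["P"];k=(P[...,2]>.15)&(P[...,2]<.215)&(np.hypot(P[...,0]-.604,P[...,1]+.005)<.115)&(c["color"].min(-1)>110)
    if k.sum()<50: print(n,k.sum());continue
    A=np.c_[P[k][:,:2]-s["tool_pos"][:2],np.ones(k.sum())];f=np.linalg.lstsq(A,P[k][:,2],rcond=None)[0]
    u=np.array([-.676,.737]);d=P[k][:,:2]-[.5831,.0177];v=np.array([-u[1],u[0]])
    print(n,k.sum(),"slope along u deg",np.degrees(f[:2]@u),"z",f[2],"u range",np.percentile(d@u,[1,99])*1000,"v",np.percentile(d@v,[1,99])*1000,cv2.minAreaRect((P[k][:,:2]*1000).astype(np.float32)))
E
```

```text
[ 0.60282986 -0.00447722  0.37250836] 0.1092309767653315 26.002551019191742 toolY 42.53447101667185
w 29360 slope along u deg 0.6846097906009101 z 0.18324150814865625 u range [-104.39448319   71.18766768] v [-39.56103879  39.13375357] ((597.6829223632812, 1.9967880249023438), (80.68383026123047, 186.80987548828125), 42.50526809692383)
s 1371 slope along u deg -1.2529855510632693 z 0.18365480328324177 u range [-127.75254073    5.14543971] v [-38.08442957  40.31175909] ((615.074462890625, -19.061126708984375), (79.13278198242188, 160.52590942382812), 42.620025634765625)
t 1563 slope along u deg 0.18537386204039588 z 0.1833935398163238 u range [-112.68381065   70.00030395] v [-37.00304943  40.64708545] ((598.4381103515625, -0.0828399658203125), (80.38924407958984, 191.79953002929688), 42.457576751708984)
```

View pics/c4.png

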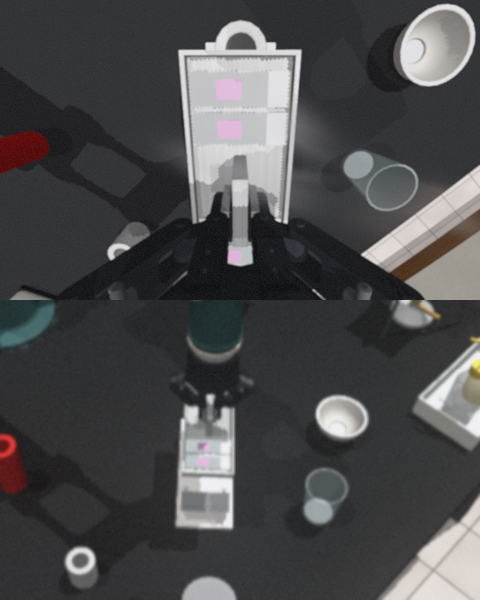

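The tray is level, in line, and centred above the slope, with its high end over the sleeve at (240,40). I'll lower it with a light grip so it pivots on the sleeve.

{"fn": "drive_tool", "kwargs": {"claw": [0,0,0,0,0,0,0,0], "slide": [[0,0,-0.03],[0,0,-0.06],[0,0,-0.08],[0,0,-0.09],[0,0,-0.1],[0,0,-0.11],[0,0,-0.12],[0,0,-0.12]], "yaw": [0,0,0,0,0,0,0,0], "newtons": 20}}

```text
time: 12.78
tool_pos: [0.6037, -0.0055, 0.3133]
tcp_rot: [1.264, 2.875, 0.0]
wrist_force: [0.5, -1.3, 0.1]
width: 0.117
grip_force: 26.8
```

```bash
cat > t.py <<'E'
from h import *
s=bot.read_state();print(s["tool_pos"],s["wrist_force"],s["width"],s["grip_force"])
u=np.array([-.676,.737]);v=np.array([-u[1],u[0]])
for n in("wrist","top"):
    c=snap(n);P=c["P"];d=(P[...,:2]-[.5831,.0177]);a=d@u;b=d@v;Z=P[...,2]
    k=(abs(b)<.045)&(a>-.125)&(a<.12)&(Z>.03)&(Z<.19)&(c["color"].min(-1)>110)
    if n=="wrist": k&=(a>.0)
    for _ in range(5):
        f=np.polyfit(a[k],Z[k],1);k&=abs(Z-np.polyval(f,a))<.012
    print(n,k.sum(),"slope",np.degrees(np.arctan(f[0])),"z at u=-14.5",np.polyval(f,-.0145),"u",np.percentile(a[k],[1,99])*1000,"v",np.percentile(b[k],[1,99])*1000)
E
python3 t.py
```

```text
[ 0.60369427 -0.00545839  0.31333366] [ 0.53250119 -1.32522209  0.14484957] 0.11690609149236626 26.753549873828888
wrist 26191 slope 4.0462665408202305 z at u=-14.5 0.12965861191205197 u [ 1.08765101 97.22844029] v [-39.69418424  38.63981565]
top 1224 slope 7.643531304786443 z at u=-14.5 0.1261274673227473 u [-109.33804385   69.21342193] v [-37.24636201  40.66274515]
```

The tray is pivoting as planned, so I'll continue.

{"fn": "drive_tool", "kwargs": {"claw": [0,0,0,0,0,0], "slide": [[0,0,-0.01],[0,0,-0.02],[0,0,-0.03],[0,0,-0.04],[0,0,-0.048],[0,0,-0.048]], "yaw": [0,0,0,0,0,0], "newtons": 20}}

```text
time: 13.38
tool_pos: [0.6029, -0.0053, 0.2878]
tcp_rot: [-1.264, -2.874, 0.001]
wrist_force: [1.9, -1.8, 0.6]
width: 0.113
grip_force: 28.2
```

```bash
python3 t.py
```

```text
[ 0.60289642 -0.00529503  0.28777089] [ 1.88242995 -1.82524228  0.63614766] 0.11306539534983998 28.219094574451447
wrist 33924 slope 25.328207882067137 z at u=-14.5 0.10220875696133563 u [ 1.77723784 77.89340099] v [-39.1724008   39.27961767]
top 1038 slope 24.027323269086505 z at u=-14.5 0.1027490071267826 u [-105.68322373   69.84625524] v [-36.65858792  41.3332198 ]
```

{"fn": "drive_tool", "kwargs": {"claw": [0,0,0,0], "slide": [[0,0,-0.006],[0,0,-0.012],[0,0,-0.015],[0,0,-0.015]], "yaw": [0,0,0,0], "newtons": 20}}

```text
time: 13.82
tool_pos: [0.6033, -0.0053, 0.2814]
tcp_rot: [-1.265, -2.875, 0.0]
wrist_force: [1.2, -1.0, 0.4]
width: 0.112
grip_force: 28.8
```

```bash
python3 t.py
```

```text
[ 0.60328706 -0.00531767  0.28140787] [ 1.21775383 -1.03475418  0.39855534] 0.11237187073952726 28.83376032114029
wrist 36489 slope 29.185811803065636 z at u=-14.5 0.09606903096992618 u [ 1.9292571  77.05285126] v [-39.55817259  38.90820756]
top 1002 slope 27.927331796811494 z at u=-14.5 0.09653675715866533 u [-110.13458599   69.7967916 ] v [-37.0603979   40.99354281]
```

{"fn": "drive_tool", "kwargs": {"claw": [0,0,0,0], "slide": [[0.002,-0.002,-0.004],[0.004,-0.0044,-0.007],[0.004,-0.0044,-0.009],[0.004,-0.0044,-0.009]], "yaw": [0,0,0,0], "newtons": 20}}

```text
time: 14.25
tool_pos: [0.6055, -0.0076, 0.2771]
tcp_rot: [1.265, 2.876, 0.0]
wrist_force: [2.5, -1.5, 2.3]
width: 0.112
grip_force: 29.2
```

```bash
python3 t.py
```

```text
[ 0.60547188 -0.00760286  0.27706988] [ 2.54685883 -1.53087858  2.29432745] 0.11175251675159731 29.222603738307953
wrist 37069 slope 31.18415449890686 z at u=-14.5 0.09365345120429794 u [ 1.68225504 73.1665904 ] v [-39.73751365  38.74357026]
top 949 slope 29.402582014611802 z at u=-14.5 0.09404626974086433 u [-111.55551926   66.73977725] v [-37.29404902  40.9331374 ]
```

Slope is 31°, and the force shows the low end is on the seat. I'll open gently.

{"fn": "drive_tool", "kwargs": {"claw": [14,18,24,30,36,40,40,40], "slide": [[0,0,0],[0,0,0],[0,0,0],[0,0,0],[0,0,0],[0,0,0],[0,0,0],[0,0,0]], "yaw": [0,0,0,0,0,0,0,0]}}

```text
time: 15.02
tool_pos: [0.6053, -0.0075, 0.2772]
tcp_rot: [-1.265, -2.876, 0.0]
wrist_force: [0.0, -0.6, -0.6]
width: 0.466
grip_force: 0.0
```

```bash
python3 t.py
```

```text
[ 0.60533413 -0.00748876  0.27719418] [ 0.04178764 -0.62300256 -0.58057254] 0.46579353155059283 0.0
wrist 34312 slope 32.055288116299565 z at u=-14.5 0.09275235146749775 u [ 1.37011567 70.51407788] v [-39.96823476  38.46850993]
top 941 slope 30.04093356837941 z at u=-14.5 0.09326933308966923 u [-111.22291501   63.52122511] v [-37.24396008  40.78423307]
```

{"fn": "drive_tool", "kwargs": {"claw": [40,40,40,40,40,40,40,40], "slide": [[0,0,0.02],[0,0,0.06],[0,0,0.11],[0,0,0.17],[0,0,0.23],[0,0,0.28],[0,0,0.3],[0,0,0.3]], "yaw": [0,0,0,0,0,0,0,0]}}

```text
time: 15.78
tool_pos: [0.6062, -0.0076, 0.4318]
tcp_rot: [1.262, 2.869, 0.004]
wrist_force: [-0.4, 0.4, 0.5]
width: 0.467
grip_force: 0.0
```

```bash
python3 t.py; python3 - <<'E'
from h import *
w=snap("wrist");b=snap("scene")
cv2.imwrite("pics/c5.png",np.vstack([cv2.resize(w["color"],(480,300)),cv2.resize(b["color"][110:310,200:520],(480,300))])[...,::-1])
E
```

```text
[ 0.60623227 -0.00755199  0.43175838] [-0.35521858  0.41120197  0.45409688] 0.46741932291338945 0.0
wrist 6217 slope 19.995585107251483 z at u=-14.5 0.10407343187175265 u [ 2.21004749 88.01110269] v [-39.15414737  38.60935432]
top 1396 slope 31.046232737867136 z at u=-14.5 0.09271831330364741 u [-105.79687609   69.5684747 ] v [-37.57560059  40.71460157]
```

View pics/c5.png

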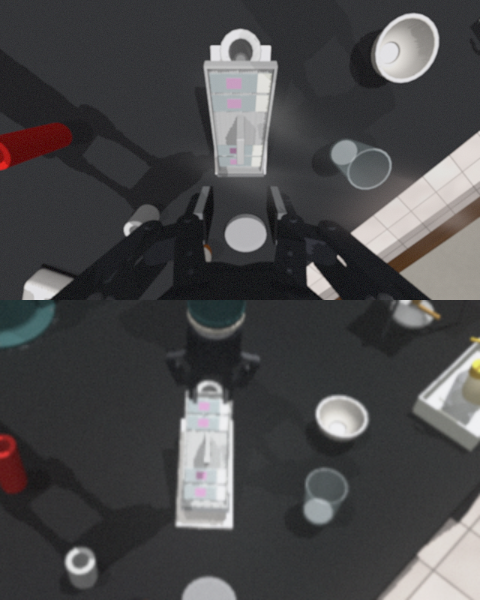

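The tray lies on the slope at 31°, centred. Its high end is on the sleeve at (240,60), the low end is at the lip, and the gripper is clear. I'll hand in.

```bash
python3 -c "
from workcell import bot
print(bot.finish_job())"
```

```text
the job is handed in; nothing more can be done
None
```

I handed in the job at about 16 s of the 67 s allowed, but `finish_job()` gave no verdict. By my last measurements, the tall sleeve stands on the base plate over the post, and the tray rests on the seat and sleeve at 31°, within about 2 mm of centre; the gripper was clear, and I saw no bystander shifted.

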